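Pack the miniatures into the chest and shut it

ROBOT

A 7-joint arm with a two-finger parallel gripper is mounted at the origin on the work surface. World frame = base frame: x ahead of the robot, y to its left, z up, the work surface at z = 0. Lengths are in m, angles in rad, forces in N, time in s.
With the tool pointing down it reaches from about 0.35 to 0.9 m from the base axis. Payload 8.1 kg.
Tool frame: the origin (TCP) lies on the centre line of the jaws, within the pads' length; the fingertips stand 11 mm ahead of it and the grasp point (between the pads) lies 8 mm behind it (arm.nose_length is the distance from the TCP to the fingertips, in m); z points along the fingers, y is the line along which they close (so a half turn about z gives the same grasp; the last joint's range is limited). The gripper opens to 92 mm and grips with 3 to 60 N. Pads are 19 mm wide; open, the fingers measure 130 mm over their backs; the gripper's body (75 mm by 190 mm) begins 47 mm behind the grasp point.
Start: joints at [-1.382, 0.434, 0.025, 1.573, -0.012, 1.134, -0.075], TCP at [0.18, 0.599, 0.238] pointing down, gripper open.
Joint ranges: [-2.62, 2.62], [-0.44, 2.09], [-1.27, 1.32], [0.08, 2.57], [-1.32, 4.46], [0.12, 2], [-2.74, 2.74]. Speed limits (rad/s): [2.22, 2.22, 3.01, 3.01, 3.14, 3.14, 3.14].

INTERFACE

Orientations are given as a rotation vector (axis times angle).
In Python, from cell import arm gives the robot as it stands.
- The arm moves only by the tool jog_arm, never from a script. Its argument "moves" is a list of rows, each a list of 4 numbers: the shift along the tool's x, y, z in m, then the turn about the tool's z in rad. In form: [[tx, ty, tz, spin], ...]. A call has 1 to 20 rows; each row is the pose to reach, as a shift and turn from the pose commanded when the call began, along the tool's axes at that moment; what a row does not reach only later rows make up. A row lasts 1/8 s, in which the tool goes at most 62.5 mm and 10.7 degrees, less where a joint would pass 70% of its speed; a pose out of reach is approached as far as the arm can. A call with a gripper value outside its range is refused whole. "hand" is the finger opening in m, from 0 to 0.0918, set as the call begins (left out, the last holds). The fingers move at their own pace and stop on an object; "newtons" is the grip in N (left out, the last holds). Time passes only in rows, so rows that repeat a pose let the fingers close. It gives the time, the measured TCP pose, the force, the opening and the grip force at its end, in the units of the state.
- arm.observe(): the state, without advancing time (a new reading comes with each control period).
- arm.get_image(name): name is "side" or "top"; returns a dict with "color" (384x512x3 uint8, red, green, blue), "z_map" (384x512 float32, m along the optical axis (not along the pixel's ray), 0 where there is no reading), "fx", "fy", "cx", "cy" (pixels), "rvec" (rotation vector, rad) and "tvec" (3), from world to camera coordinates, as OpenCV has them. Camera axes: x right, y down, z forward; pixel columns grow to the right and rows downward; lengths in m; the calibration is good to about 2 mm. A picture is of the moment at which its call begins.
- arm.sign_off(): hands the job in; it is judged then, once.
The state is a dict: "clock": time; "joints": joint angles; "dq": joint speeds; "joint_efforts": joint torques, N m; "position": TCP position; "ee_rot": TCP orientation; "force": force on the tool from outside, world axes, zero at the start; "ft_torque": the same for the moment, N m; "width": opening from 0.0 (shut) to 1.0 (fully open); "gripper_force": force on a finger pad.
Only numpy, scipy, OpenCV 4.12 (cv2) and the standard library are available. Lean on these libraries where they do the work, as an engineer would, in place of code of your own. Each camera call takes 0.05 s, during which the arm holds its last target. There are 200 camera calls.

TASK

Pack up this corner of the market stall: lay all the framed miniatures flat in the open chest as one squarely aligned pile near the middle of its floor, edges parallel to the chest's sides. Then gently lower the lid until it is fully closed, and fit the square-bored brass handle over the square spindle on the lid until it is fully home. Leave the other goods alone.

Things in the scene. Friction and masses are not known exactly. Their poses are not given: they have to be found in the camera images.
- chest: dark wood chest with brass corners, open-topped, fixed to the table: outside 160 mm along its x, 206 mm along its y, 62 mm high; walls 8 mm, inner floor 6 mm above the table. Origin: centre of its underside; z up; the lid's hinge runs along its +x rim.
- chest_floor (a point): centre of the chest's inner floor (axes as the chest's)
- lid (a joint): hinge of the chest's lid, rad: 0 closed flat on the rim, about 1.6 to 1.9 upright or leaning back at the start; stiff, it stays where it is left. The lid is a flat board, 160 x 206 x 8 mm, with a brass tab sticking out 16 mm from the middle of its free edge (60 mm wide, 8 mm thick).
- lid_hinge (a point): point on the hinge line, middle of the lid's length, at the lid's underside (62 mm above the table); turns with the lid: its -x points from the hinge to the free edge, its z is the normal of the lid's outer face
- lid_edge (a point): middle of the lid's free edge, on its outer (upper when closed) face, 160 mm from the hinge (tab not counted); axes as lid_hinge
- spindle (a point): foot of the square steel spindle in the middle of the lid's outer face, 80 mm from the hinge: 17 x 17 mm, straight for 14 mm, then a 5 mm cone, 19 mm high in all; its sides are parallel to the lid's, axes as lid_hinge
- handle: brass handle with a square bore from below: foot plate 72 x 72 mm, 8 mm high; barrel 46 x 46 mm up to 26 mm; on it a grip bar along x, 96 x 14 mm, from 26 to 46 mm high. The bore is 20 x 20 mm, 21 mm deep, parallel to x and y. Origin: centre of the underside; z up. Fully home, its foot plate lies flat on the lid. 220 g.
- frame1: framed miniature picture, a flat rigid slab 105 (x) x 58 (y) x 10 (z) mm: dark wood frame, red picture. Origin: centre of the underside; z up out of the picture. 120 g. May be absent.
- frame2: framed miniature picture, a flat rigid slab 105 (x) x 58 (y) x 10 (z) mm: brass frame, green picture. Origin: centre of the underside; z up out of the picture. 120 g. May be absent.
- frame3: framed miniature picture, a flat rigid slab 105 (x) x 58 (y) x 10 (z) mm: pale wood frame, blue picture. Origin: centre of the underside; z up out of the picture. 120 g. May be absent.
- frame4: framed miniature picture, a flat rigid slab 105 (x) x 58 (y) x 10 (z) mm: black frame, yellow picture. Origin: centre of the underside; z up out of the picture. 120 g. May be absent.
- frame5: framed miniature picture, a flat rigid slab 105 (x) x 58 (y) x 10 (z) mm: white frame, dark grey picture. Origin: centre of the underside; z up out of the picture. 120 g. May be absent.
- dish: bystander, to be left alone: low blue ceramic dish, 72 mm across, 18 mm high; origin at the centre of its underside
- candlestick: bystander, to be left alone: brass candlestick, 165 mm high, foot 72 mm across; origin at the centre of its underside
- silver_candlestick: bystander, to be left alone: silver candlestick, 165 mm high, foot 72 mm across; origin at the centre of its underside
- bell: bystander, to be left alone: brass hand bell, 110 mm high, 72 mm across; origin at the centre of its underside
- tumbler: bystander, to be left alone: amber glass tumbler, 100 mm high, 80 mm across; origin at the centre of its underside
- mug: bystander, to be left alone: white mug, 85 mm high, 80 mm across; origin at the centre of its underside
- bear: bystander, to be left alone: carved wooden bear on a plinth, 105 mm high, plinth 75 x 50 mm; origin at the centre of its underside
There are look-alikes about, which are no part of the job. Leave any pink look-alike of the handle alone. Several things look just like the frame1: the one meant starts farthest to the robot's right.

How it is judged:
By the outcome, as a careful person would: the job done as asked, in the order asked, and still so for the second after the job is handed in, with the robot touching nothing.
Of frame1, frame2, frame3, frame4, frame5 only 3 to 5 are there at a start; the rules pass over those that are not, and their reading is None.
At some moment in a run one of handle may be knocked a few centimetres aside while the robot is not near it.
Once in a run the grip may slacken for a moment while it holds something.
It also fails if it takes over 210 s, if anything falls off the work surface, if the arm or the gripper's body presses on something with over 40 N, if the wrist force passes 120 N, or if a joint passes its speed limit or range.

## Working session

There is one attempt and no reset: what is moved stays moved. The work goes in short steps, Python scripts to look and compute and a tool call to move; the robot and the scene stay as the last step left them, time stands still between calls to the robot, and variables do not carry over. Pictures are saved under pics/ and viewed, at most 14 in all, crops included, and the job is handed in when it is done.

Besides the shell and the picture viewer there is one more tool, called as name([rows], argument=value, ...), one row to a line, values as JSON. jog_arm: Moves the arm, as the interface text tells. Its arguments: {"type":"object","properties":{"moves":{"type":"array"},"hand":{"type":"number"},"newtons":{"type":"number"}},"required":["moves"]}

```bash
mkdir -p pics; ls
cat > h.py <<'E'
import numpy as np, cv2
from cell import arm
def get(n): 
    return arm.get_image(n)
def save(im,name,crop=None,scale=1):
    c=im["color"][...,::-1]
    if crop: c=c[crop[1]:crop[3],crop[0]:crop[2]]
    cv2.imwrite("pics/"+name,cv2.resize(c,None,fx=scale,fy=scale,interpolation=cv2.INTER_NEAREST))
def cloud(im):
    z=im["z_map"];h,w=z.shape;u,v=np.meshgrid(np.arange(w),np.arange(h))
    p=np.stack([(u-im["cx"])/im["fx"]*z,(v-im["cy"])/im["fy"]*z,z],-1)
    R=cv2.Rodrigues(np.array(im["rvec"],float))[0]
    P=(p-np.array(im["tvec"]))@R
    P[z==0]=np.nan
    return P
def ray(im,u,v,h):
    R=cv2.Rodrigues(np.array(im["rvec"],float))[0];c=-R.T@np.array(im["tvec"])
    d=R.T@np.array([(u-im["cx"])/im["fx"],(v-im["cy"])/im["fy"],1])
    return c+d*(h-c[2])/d[2]
E
python3 - <<'E'
from h import *
import pickle
for n in("top","side"):
    im=get(n);pickle.dump(im,open(n+".pkl","wb"));save(im,n+"0.png",scale=1.5)
    print(n,im["fx"],im["cx"],im["cy"],im["rvec"],im["tvec"])
print(arm.observe())
E
```

```text
pics
top 410.71184685677645 259.5471774773303 191.06768860971752 [ 2.19601865 -2.16986682  0.10647986] [-0.02005578  0.58926718  1.46567414]
side 400.83148321060696 251.4384155437842 189.1938968417599 [ 2.19836603 -0.15727943  0.07419079] [-0.57779759  0.12832891  1.50668251]
{'clock': 0.1, 'joints': array([-1.38157904,  0.43514629,  0.02498671,  1.57398681, -0.01159018,
        1.13397197, -0.07508487]), 'dq': array([-3.00282624e-05, -2.06872821e-03,  6.10817058e-04, -1.63338630e-03,
        1.27648587e-03, -8.48181652e-04,  4.83797065e-04]), 'joint_efforts': array([ 3.06552523e-03, -6.69115663e+01,  9.87911336e-01, -3.15143073e+01,
       -6.05863519e-02,  3.73902312e-02,  5.59284604e-05]), 'position': array([0.17974472, 0.59815364, 0.2370354 ]), 'ee_rot': array([-4.56848057e-01, -3.10813662e+00,  2.14611638e-03]), 'force': array([0.03107553, 0.34175411, 0.13407953]), 'ft_torque': array([-0.04794864, -0.01964988, -0.05751884]), 'gripper_force': 0.0, 'width': 1.001738007765978}
```

View pics/top0.png

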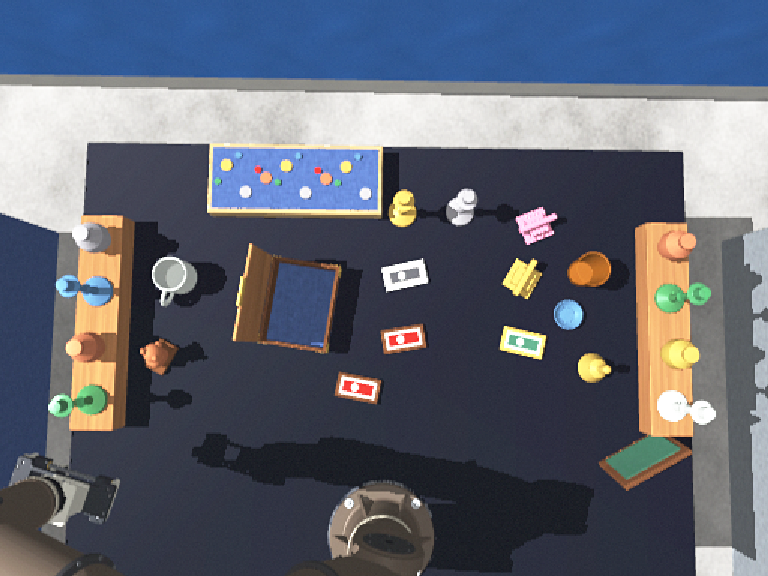

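View pics/side0.png

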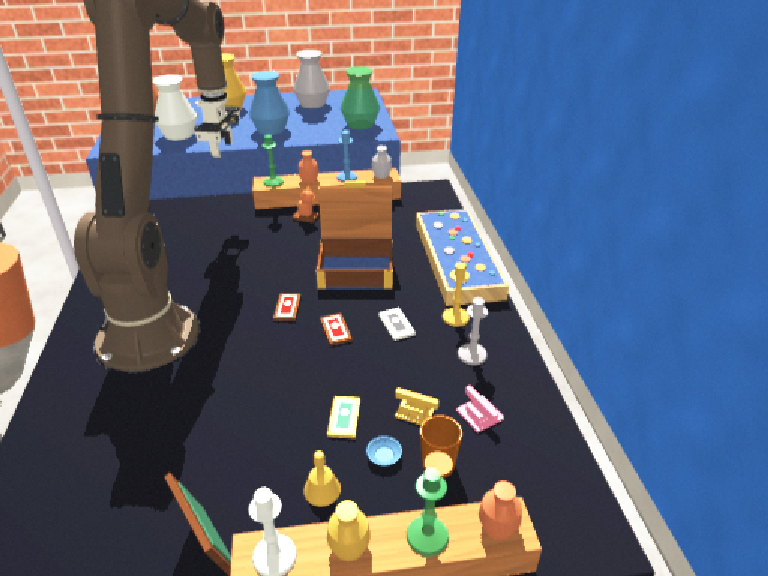

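The top view (scaled 1.5x) shows these things:
- **Chest:** at (300,305), with the lid standing open on its left, toward +y.
- **Frames:** white at (405,275), green at (523,342), red A at (403,338) and red B at (358,388). Image right is the robot's right, so frame1 is red A.
- **Handle:** yellow, at (522,278). The pink look-alike at (535,225) and the big green panel at (645,460) stay where they are.

```bash
cat >> h.py <<'E'
def rectmask(m,im,h,box,dil=0):
    x0,y0,x1,y1=box
    k=np.zeros(m.shape,np.uint8);k[y0:y1,x0:x1]=m[y0:y1,x0:x1]
    cs,_=cv2.findContours(k,cv2.RETR_EXTERNAL,cv2.CHAIN_APPROX_NONE)
    c=max(cs,key=cv2.contourArea)[:,0,:]
    W=np.array([ray(im,u,v,h)[:2] for u,v in c])*1000
    return cv2.minAreaRect(W.astype(np.float32)),len(c)
E
python3 - <<'E'
from h import *
import pickle
im=pickle.load(open("top.pkl","rb"));P=cloud(im)
hsv=cv2.cvtColor(im["color"],cv2.COLOR_RGB2HSV);bright=(hsv[...,2]>75)
for n,b in dict(white=(250,165,292,200),red=(248,208,290,240),redB=(218,240,260,275),green=(328,212,370,245)).items():
    print(n,rectmask(bright.astype(np.uint8),im,.01,b))
    p=P[b[1]:b[3],b[0]:b[2]]; print("  z med",np.nanmedian(p[bright[b[1]:b[3],b[0]:b[2]]][:,2]), 'table',np.nanmedian(p[...,2]))
# handle
y=((hsv[...,0]>18)&(hsv[...,0]<36)&(hsv[...,1]>110)&(hsv[...,2]>60))
b=(330,165,366,205);yy=y[b[1]:b[3],b[0]:b[2]];p=P[b[1]:b[3],b[0]:b[2]][yy]
print("handle z",np.percentile(p[:,2],[2,25,50,75,98]))
for lo,hi in((.038,.055),(.004,.014)):
    q=p[(p[:,2]>lo)&(p[:,2]<hi)][:,:2]*1000
    print(lo,len(q),cv2.minAreaRect(q.astype(np.float32)),q.mean(0))
# chest region cloud
b=(150,155,235,242);p=P[b[1]:b[3],b[0]:b[2]].reshape(-1,3);p=p[~np.isnan(p[:,0])]
q=p[(p[:,2]>.052)&(p[:,2]<.07)][:,:2]*1000
print("rim",len(q),cv2.minAreaRect(q.astype(np.float32)))
q=p[(p[:,2]>.085)]*1000
print("lid",len(q),q.min(0),q.max(0));print(cv2.minAreaRect(q[:,:2].astype(np.float32)))
o=np.full((512-150,),0)
save(im,"crop1.png",(145,150,385,280),3.3)
print(np.round(P[100:260,262:272:8][::8][...,2][:,0],3))
# candlesticks etc heights
for n,b in dict(c=(255,120,285,152),s=(295,120,322,152),tumb=(375,165,410,195),dish=(365,197,392,222),bell=(383,232,410,258),bear=(90,222,120,250),mug=(98,168,135,205)).items():
    q=P[b[1]:b[3],b[0]:b[2]].reshape(-1,3);q=q[q[:,2]>.008]*1000;print(n,np.round(q.min(0)),np.round(q.max(0)))
E
```

```text
white (((621.5145874023438, -48.95793914794922), (63.140438079833984, 108.21377563476562), 12.911678314208984), 87)
  z med 0.008740553736187763 table 0.0008949488868774319
red (((466.03582763671875, -45.98603057861328), (59.70526885986328, 104.97620391845703), 10.112592697143555), 86)
  z med 0.009156978442310983 table 0.0013674184156961377
redB (((347.10418701171875, 62.37036895751953), (105.7228012084961, 60.32390213012695), 79.41790771484375), 86)
  z med 0.009057559719942185 table 0.0015972503201331038
green (((460.1578369140625, -337.807861328125), (108.61114501953125, 61.736793518066406), 77.28152465820312), 86)
  z med 0.008847519886982017 table 0.0011546773847421108
handle z [nan nan nan nan nan]
0.038 97 ((614.7275390625, -336.1451416015625), (15.058793067932129, 93.63008880615234), 60.033172607421875) [ 615.55039432 -336.96399013]
0.004 147 ((615.2980346679688, -336.9866027832031), (71.61526489257812, 71.66291809082031), 60.17688751220703) [ 613.23314847 -333.96366179]
rim 536 ((543.3796997070312, 202.5906982421875), (162.98631286621094, 206.864501953125), 81.59851837158203)
lid 970 [456.01927703 268.96867395  85.02992304] [659.19945826 315.0514948  243.56281591]
((557.1259765625, 292.7378234863281), (23.35830307006836, 205.3070068359375), 81.66504669189453)
[ 0.     0.001  0.001 -0.002  0.137  0.008  0.012 -0.002 -0.005 -0.002
  0.009  0.007 -0.005 -0.     0.003  0.011  0.008 -0.005  0.    -0.001]
c [743. -72.   8.] [845.   6. 169.]
s [ 749. -240.    8.] [ 841. -154.  169.]
tumb [ 593. -521.    8.] [ 690. -443.  106.]
dish [ 493. -481.    8.] [ 563. -412.   26.]
bell [ 360. -535.    8.] [ 432. -466.  110.]
bear [374. 497.   8.] [457. 576. 108.]
mug [538. 460.   8.] [669. 566.  90.]
```

View pics/crop1.png

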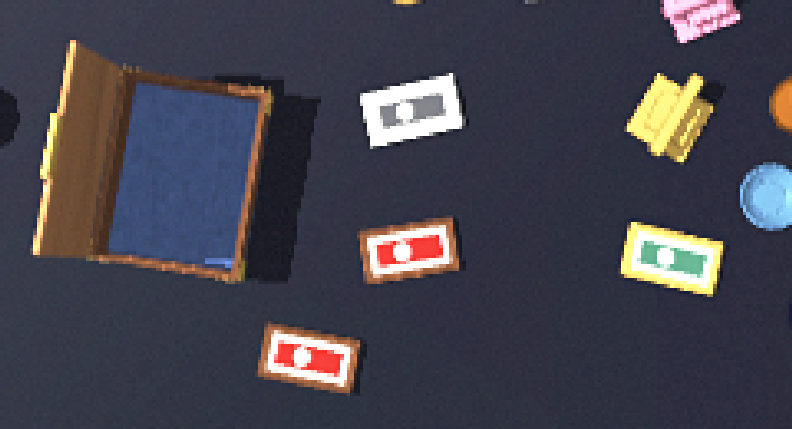

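The crop shows white at (412,108), red A at (408,251), red B at (310,358), green at (672,258) and the yellow handle at (672,118). The frames measure about 105 x 60 mm at z ≈ 9 mm, so the sizes agree, and the choices stand.

```bash
cat >> h.py <<'E'
def go(x,y,z,yd):
    s=arm.observe();R=cv2.Rodrigues(np.array(s["ee_rot"]))[0]
    d=R.T@(np.array([x,y,z])-s["position"])
    cur=np.degrees(np.arctan2(R[1,1],R[0,1]))
    t=-((yd-cur+90)%180-90)
    print("pos",np.round(s["position"],4),"tilt",np.round(R[:2,2],4),"yang",round(cur,2),"t",round(s["clock"],2),"w",round(s["width"]*91.8,1),"j",np.round(s["joints"],2))
    print("  shift",np.round(d,4),"spin",round(np.radians(t),4))
E
python3 -c "
from h import *
go(.466,-.046,.12,10.1)"
```

```text
pos [0.1797 0.5982 0.237 ] tilt [-0.0003 -0.0013] yang 73.28 t 0.1 w 92.0 j [-1.38  0.44  0.02  1.57 -0.01  1.13 -0.08]
  shift [-0.4595 -0.5344  0.1178] spin 1.1026
```

jog_arm([
  [0,0,-0.06,0],
  [-0.2,-0.25,-0.06,0.4],
  [-0.2,-0.25,-0.06,0.4],
  [-0.2,-0.25,-0.06,0.4],
  [-0.2,-0.25,-0.06,0.4],
  [-0.2,-0.25,-0.06,0.4],
  [-0.2,-0.25,-0.06,0.4],
  [-0.46,-0.534,0.0,1.103],
  [-0.46,-0.534,0.0,1.103],
  [-0.46,-0.534,0.0,1.103],
  [-0.46,-0.534,0.0,1.103],
  [-0.46,-0.534,0.0,1.103],
  [-0.46,-0.534,0.0,1.103],
  [-0.46,-0.534,0.0,1.103],
  [-0.46,-0.534,0.118,1.103],
  [-0.46,-0.534,0.118,1.103],
  [-0.46,-0.534,0.118,1.103],
  [-0.46,-0.534,0.118,1.103],
  [-0.46,-0.534,0.118,1.103],
  [-0.46,-0.534,0.118,1.103],
], hand=0.085, newtons=30)

```text
clock: 2.6
position: [0.4678, -0.0449, 0.1212]
ee_rot: [2.016, 2.407, 0.004]
force: [0.2, 0.8, -0.4]
width: 0.926
gripper_force: 0.0
```

```bash
python3 -c "
from h import *
go(.466,-.046,.0135,10.1)
for n in('top','side'):
    im=get(n)
    if n=='side': save(im,'s1.png',(120,80,420,350),2.2)
im=get('top');hsv=cv2.cvtColor(im['color'],cv2.COLOR_RGB2HSV)
"
```

```text
pos [ 0.4678 -0.0449  0.1212] tilt [0.003  0.0008] yang 10.11 t 2.6 w 85.0 j [-0.48  0.37  0.6   2.12 -0.31  0.74  0.49]
  shift [-0.0008 -0.0023  0.1077] spin 0.0001
```

jog_arm([
  [-0.001,-0.002,0.05,0],
  [-0.001,-0.002,0.08,0],
  [-0.001,-0.002,0.095,0],
  [-0.001,-0.002,0.103,0],
  [-0.001,-0.002,0.107,0],
  [-0.001,-0.002,0.107,0],
  [-0.001,-0.002,0.107,0],
])

```text
clock: 3.62
position: [0.4654, -0.0465, 0.0133]
ee_rot: [2.017, 2.407, 0.001]
force: [0.2, -0.3, -0.3]
width: 0.927
gripper_force: 0.0
```

jog_arm([
  [0,0,0,0],
  [0,0,0,0],
  [0,0,0,0],
  [0,0,0,0],
  [0,0,0,0],
  [0,0,0,0],
  [0,0,-0.01,0],
  [0,0,-0.03,0],
  [0,0,-0.06,0],
  [0,0,-0.1,0],
  [0,0,-0.15,0],
  [0,0,-0.15,0],
  [0,0,-0.15,0],
  [0,0,-0.15,0],
], hand=0.03, newtons=30)

```text
clock: 5.38
position: [0.4638, -0.0465, 0.1617]
ee_rot: [-2.017, -2.407, 0.003]
force: [-0.9, 0.2, -1.4]
width: 0.628
gripper_force: 30.0
```

```bash
python3 -c "
from h import *
go(.5434,.2026,.16,-8.35)
go(.5434,.2026,.02,-8.35)
im=get('side'); save(im,'s2.png',(150,80,400,280),3)
"
```

```text
pos [ 0.4638 -0.0465  0.1617] tilt [-0.0024 -0.0002] yang 10.08 t 5.38 w 57.6 j [-0.54  0.3   0.67  2.08 -0.25  0.84  0.44]
  shift [0.2313 0.1219 0.0015] spin 0.3216
pos [ 0.4638 -0.0465  0.1617] tilt [-0.0024 -0.0002] yang 10.08 t 5.38 w 57.6 j [-0.54  0.3   0.67  2.08 -0.25  0.84  0.44]
  shift [0.2313 0.1223 0.1415] spin 0.3216
```

View pics/s2.png

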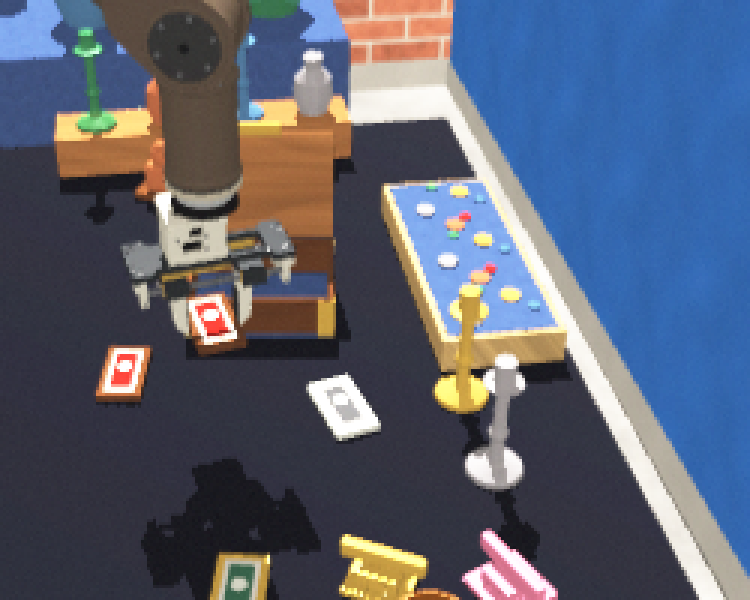

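frame1 hangs level in the jaws at (212,318), and red B is still at (123,372). Moving frame1 over the chest.

jog_arm([
  [0.05,0.025,0,0.1],
  [0.1,0.055,0,0.2],
  [0.15,0.08,0,0.3],
  [0.2,0.105,0,0.322],
  [0.225,0.118,0,0.322],
  [0.231,0.122,0,0.322],
  [0.231,0.122,0,0.322],
  [0.231,0.122,0,0.322],
])

```text
clock: 6.42
position: [0.5444, 0.2003, 0.1626]
ee_rot: [2.38, 2.05, -0.001]
force: [0.1, -0.2, -1.6]
width: 0.627
gripper_force: 30.0
```

```bash
python3 -c "
from h import *
go(.5434,.2026,.02,-8.35)
im=get('top');save(im,'t3.png',(130,130,290,250),4);get('side')
import pickle
P=cloud(im)
"
```

```text
pos [0.5444 0.2003 0.1626] tilt [-0.0006 -0.0007] yang -8.51 t 6.42 w 57.6 j [-0.91  0.5   0.67  1.82 -0.37  0.96 -0.23]
  shift [ 0.0023 -0.0013  0.1426] spin -0.0028
```

View pics/t3.png

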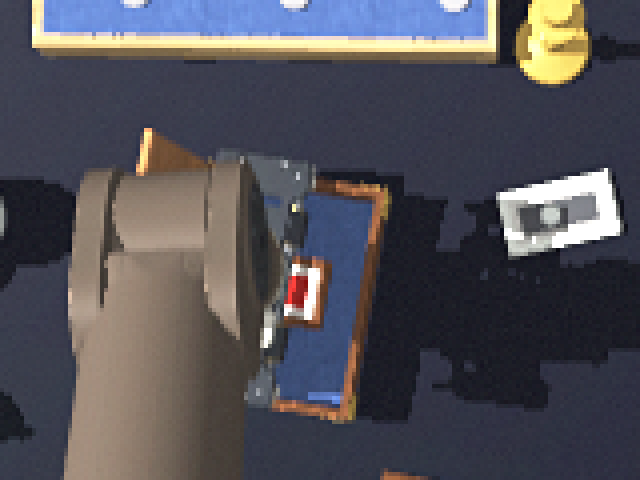

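```bash
python3 -c "
from h import *
im=get('top');P=cloud(im);Q=P[160:250:4,146:200:3]
print(np.round(Q[...,2],2));print(np.round(P[180,146:200:3,1],2));print(np.round(P[200,146:200:3,1],2))
im=get('side');save(im,'s3.png',(150,0,400,200),3)
"
```

```text
[[-0.   -0.   -0.   -0.   -0.   -0.    0.   -0.   -0.    0.   -0.   -0.
   0.   -0.01 -0.   -0.   -0.    0.  ]
 [-0.   -0.   -0.   -0.    0.01 -0.   -0.    0.22 -0.   -0.    0.   -0.
  -0.   -0.    0.   -0.   -0.    0.  ]
 [-0.    0.    0.    0.   -0.01  0.   -0.    0.22  0.19  0.16  0.13  0.
  -0.    0.26  0.26  0.   -0.    0.  ]
 [-0.    0.   -0.   -0.   -0.   -0.    0.22  0.22  0.18  0.15  0.11  0.09
   0.06  0.55  0.55  0.54  0.26  0.26]
 [-0.    0.    0.56  0.56  0.54  0.55  0.55  0.55  0.55  0.55  0.55  0.55
   0.56  0.56  0.56  0.55  0.51  0.26]
 [-0.    0.56  0.56  0.56  0.56  0.56  0.56  0.56  0.56  0.56  0.56  0.56
   0.57  0.57  0.57  0.55  0.53  0.  ]
 [ 0.    0.57  0.57  0.57  0.56  0.56  0.56  0.56  0.56  0.57  0.56  0.57
   0.57  0.57  0.57  0.56  0.53  0.25]
 [ 0.    0.58  0.57  0.58  0.57  0.57  0.57  0.56  0.56  0.57  0.57  0.57
   0.58  0.58  0.58  0.56  0.53  0.36]
 [ 0.    0.58  0.58  0.58  0.57  0.57  0.57  0.57  0.57  0.57  0.58  0.58
   0.59  0.58  0.58  0.56  0.54  0.4 ]
 [-0.    0.58  0.59  0.58  0.58  0.59  0.59  0.59  0.59  0.59  0.59  0.58
   0.59  0.59  
[... 978 characters left out ...]
0.64  0.64  0.64  0.63
   0.63  0.62  0.61  0.   -0.   -0.01]
 [-0.    0.63  0.64  0.64  0.65  0.65  0.65  0.65  0.65  0.65  0.64  0.64
   0.63  0.63  0.61  0.    0.   -0.  ]
 [-0.01  0.64  0.65  0.65  0.66  0.65  0.65  0.66  0.65  0.65  0.65  0.65
   0.64  0.63  0.62 -0.01 -0.    0.  ]
 [ 0.62  0.65  0.65  0.66  0.66  0.66  0.66  0.66  0.66  0.66  0.66  0.65
   0.64  0.64  0.62  0.   -0.    0.  ]
 [ 0.63  0.66  0.66  0.67  0.67  0.67  0.67  0.66  0.67  0.66  0.66  0.66
   0.65  0.64  0.63  0.   -0.   -0.01]]
[0.41 0.25 0.24 0.23 0.23 0.22 0.22 0.21 0.2  0.19 0.19 0.18 0.17 0.16
 0.16 0.15 0.15 0.22]
[0.4  0.24 0.23 0.23 0.22 0.21 0.21 0.2  0.19 0.19 0.18 0.17 0.17 0.16
 0.15 0.15 0.15 0.16]
```

View pics/s3.png

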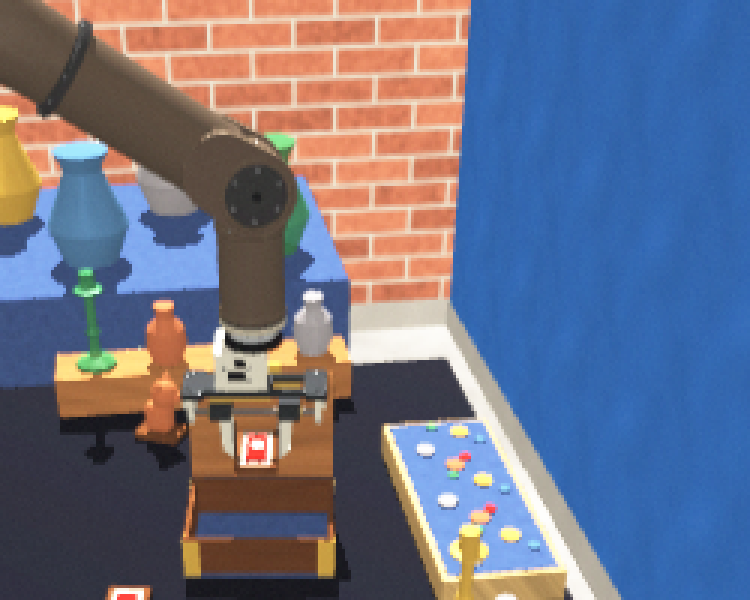

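jog_arm([
  [0.002,-0.001,0.04,-0.003],
  [0.002,-0.001,0.08,-0.003],
  [0.002,-0.001,0.11,-0.003],
  [0.002,-0.001,0.128,-0.003],
  [0.002,-0.001,0.136,-0.003],
  [0.002,-0.001,0.14,-0.003],
  [0.002,-0.001,0.142,-0.003],
  [0.002,-0.001,0.142,-0.003],
  [0.002,-0.001,0.142,-0.003],
])

```text
clock: 7.75
position: [0.5442, 0.2046, 0.0212]
ee_rot: [2.374, 2.057, 0.001]
force: [-0.8, 0.8, -2.0]
width: 0.626
gripper_force: 30.0
```

```bash
python3 -c "
from h import *
go(.5434,.2026,.0195,-8.35)"
```

```text
pos [0.5442 0.2046 0.0212] tilt [0.0007 0.0005] yang -8.19 t 7.75 w 57.5 j [-0.81  0.68  0.53  1.92 -0.53  0.69 -0.1 ]
  shift [-0.0021 -0.0005  0.0017] spin 0.0027
```

jog_arm([
  [-0.002,0,0.001,0.003],
  [-0.002,0,0.002,0.003],
  [-0.002,0,0.002,0.003],
])

```text
clock: 8.12
position: [0.5436, 0.2021, 0.0189]
ee_rot: [2.378, 2.053, -0.0]
force: [-1.3, -0.7, 2.9]
width: 0.626
gripper_force: 30.0
```

jog_arm([
  [0,0,0,0],
  [0,0,0,0],
  [0,0,0,0],
  [0,0,0,0],
  [0,0,-0.02,0],
  [0,0,-0.06,0],
  [0,0,-0.1,0],
  [0,0,-0.15,0],
  [0,0,-0.15,0],
  [0,0,-0.15,0],
], hand=0.078)

```text
clock: 9.38
position: [0.5434, 0.2025, 0.1693]
ee_rot: [-2.377, -2.053, -0.001]
force: [0.3, 0.8, -1.2]
width: 0.849
gripper_force: 0.0
```

```bash
python3 -c "
from h import *
go(.6215,-.049,.165,12.9)"
```

```text
pos [0.5434 0.2025 0.1693] tilt [0.0004 0.0008] yang -8.36 t 9.38 w 77.9 j [-0.93  0.49  0.68  1.81 -0.37  0.97 -0.23]
  shift [-0.2375  0.1139  0.0041] spin -0.3711
```

jog_arm([
  [-0.05,0.024,0,-0.08],
  [-0.1,0.048,0,-0.16],
  [-0.15,0.072,0,-0.24],
  [-0.2,0.096,0,-0.32],
  [-0.23,0.11,0,-0.371],
  [-0.2375,0.114,0,-0.371],
  [-0.2375,0.114,0.02,-0.371],
  [-0.2375,0.114,0.05,-0.371],
  [-0.2375,0.114,0.05,-0.371],
  [-0.2375,0.114,0.05,-0.371],
], hand=0.085)

```text
clock: 10.62
position: [0.6219, -0.0485, 0.1192]
ee_rot: [-1.957, -2.457, 0.0]
force: [-0.1, -0.2, 0.1]
width: 0.929
gripper_force: 0.0
```

```bash
python3 -c "
from h import *
go(.6215,-.049,.0135,12.9)
im=get('top');hsv=cv2.cvtColor(im['color'],cv2.COLOR_RGB2HSV)
c=im['color'];r=((c[...,0]>90)&(c[...,1]<60)).astype(np.uint8)
n=np.zeros_like(r);n[165:240,165:225]=r[165:240,165:225]
v,u=np.nonzero(n);print(len(u));P=cloud(im)
q=P[v,u];q=q[q[:,2]<.03];print(len(q),np.median(q[:,2]),cv2.minAreaRect((q[:,:2]*1000).astype(np.float32)))
b=((hsv[...,0]<95)|(hsv[...,0]>130))&(hsv[...,2]>50)
v,u=np.nonzero(b);q=P[v,u]
R=np.array([np.cos(np.radians(81.65)),np.sin(np.radians(81.65))]);d=(q[:,:2]-[.5434,.2026]);a=d@R;bb=d@np.array([R[1],-R[0]])
s=(abs(a)<.066)&(abs(bb)<.085)&(q[:,2]<.03);print(s.sum());print(np.median(q[s][:,2]),cv2.minAreaRect((q[s][:,:2]*1000).astype(np.float32)))
"
```

```text
pos [ 0.6219 -0.0485  0.1192] tilt [-0.0002  0.0001] yang 12.91 t 10.62 w 85.3 j [-0.37  0.59  0.55  1.74 -0.38  0.92  0.56]
  shift [-0.0004 -0.0005  0.1057] spin 0.0002
121
117 0.015600115432989796 ((542.0037231445312, 201.25558471679688), (102.2830810546875, 51.52803039550781), 81.15654754638672)
461
0.015251911180939244 ((541.784912109375, 201.64646911621094), (106.84210205078125, 58.27838897705078), 81.77490234375)
```

frame1 lies flat in the chest, centred and square. The next pick is white.

jog_arm([
  [0,0,0.05,0],
  [0,0,0.08,0],
  [0,0,0.095,0],
  [0,0,0.102,0],
  [0,0,0.1055,0],
  [0,0,0.1055,0],
  [0,0,0.1055,0],
])

```text
clock: 11.55
position: [0.6223, -0.0492, 0.014]
ee_rot: [1.958, 2.456, 0.001]
force: [-0.5, -0.7, -0.3]
width: 0.925
gripper_force: 0.0
```

jog_arm([
  [0,0,0,0],
  [0,0,0,0],
  [0,0,0,0],
  [0,0,0,0],
  [0,0,0,0],
  [0,0,0,0],
  [0,0,-0.01,0],
  [0,0,-0.03,0],
  [0,0,-0.06,0],
  [0,0,-0.1,0],
  [0,0,-0.15,0],
  [0,0,-0.15,0],
  [0,0,-0.15,0],
  [0,0,-0.15,0],
], hand=0.03)

```text
clock: 13.3
position: [0.6209, -0.0489, 0.1621]
ee_rot: [-1.957, -2.455, 0.002]
force: [-0.8, 0.7, -1.9]
width: 0.628
gripper_force: 30.0
```

```bash
python3 -c "
from h import *
go(.5436,.2022,.165,-8.35)"
```

```text
pos [ 0.6209 -0.0489  0.1621] tilt [-0.0023  0.0001] yang 12.89 t 13.3 w 57.6 j [-0.39  0.55  0.58  1.7  -0.34  1.    0.54]
  shift [ 0.262  -0.0193 -0.0026] spin 0.3707
```

jog_arm([
  [0.05,-0.004,0,0.08],
  [0.1,-0.008,0,0.16],
  [0.15,-0.012,0,0.24],
  [0.2,-0.015,0,0.32],
  [0.25,-0.019,0,0.371],
  [0.262,-0.019,0,0.371],
  [0.262,-0.019,0,0.371],
  [0.262,-0.019,0.04,0.371],
  [0.262,-0.019,0.08,0.371],
  [0.262,-0.019,0.105,0.371],
  [0.262,-0.019,0.12,0.371],
  [0.262,-0.019,0.125,0.371],
  [0.262,-0.019,0.125,0.371],
  [0.262,-0.019,0.125,0.371],
])

```text
clock: 15.05
position: [0.5456, 0.2021, 0.0391]
ee_rot: [2.377, 2.053, 0.002]
force: [0.6, -0.4, -1.4]
width: 0.624
gripper_force: 30.0
```

```bash
python3 -c "
from h import *
go(.5436,.2022,.0295,-8.35);print(arm.observe()['force'])"
```

```text
pos [0.5456 0.2021 0.0391] tilt [0.0014 0.0007] yang -8.37 t 15.05 w 57.3 j [-0.83  0.66  0.57  1.91 -0.52  0.72 -0.11]
  shift [-0.0002 -0.002   0.0096] spin -0.0004
[ 0.59161694 -0.43044376 -1.40350788]
```

jog_arm([
  [0,-0.002,0.004,0],
  [0,-0.002,0.007,0],
  [0,-0.002,0.009,0],
  [0,-0.002,0.0095,0],
  [0,-0.002,0.0095,0],
])

```text
clock: 15.68
position: [0.5427, 0.2024, 0.0292]
ee_rot: [-2.377, -2.053, -0.0]
force: [-3.9, -0.1, 7.6]
width: 0.627
gripper_force: 30.0
```

jog_arm([
  [0,0,0,0],
  [0,0,0,0],
  [0,0,0,0],
  [0,0,0,0],
  [0,0,-0.02,0],
  [0,0,-0.06,0],
  [0,0,-0.1,0],
  [0,0,-0.14,0],
  [0,0,-0.14,0],
  [0,0,-0.14,0],
], hand=0.078)

```text
clock: 16.92
position: [0.5425, 0.2024, 0.1683]
ee_rot: [-2.377, -2.053, 0.0]
force: [-0.3, -0.1, -0.3]
width: 0.847
gripper_force: 0.0
```

```bash
python3 -c "
from h import *
go(.460,-.338,.165,-12.7)"
```

```text
pos [0.5425 0.2024 0.1683] tilt [-0.0005  0.0002] yang -8.35 t 16.93 w 77.7 j [-0.93  0.49  0.7   1.81 -0.38  0.97 -0.22]
  shift [-0.5467 -0.0031  0.0032] spin 0.0758
```

jog_arm([
  [-0.05,0,0,0],
  [-0.1,0,0,0.02],
  [-0.16,0,0,0.03],
  [-0.22,0,0,0.05],
  [-0.28,0,0,0.076],
  [-0.34,0,0,0.076],
  [-0.4,0,0,0.076],
  [-0.46,-0.002,0,0.076],
  [-0.52,-0.003,0,0.076],
  [-0.547,-0.003,0,0.076],
  [-0.547,-0.003,0.02,0.076],
  [-0.547,-0.003,0.048,0.076],
  [-0.547,-0.003,0.048,0.076],
  [-0.547,-0.003,0.048,0.076],
], hand=0.085)

```text
clock: 18.68
position: [0.4602, -0.3386, 0.1208]
ee_rot: [-2.454, -1.961, 0.001]
force: [-0.2, -0.3, 0.4]
width: 0.928
gripper_force: 0.0
```

```bash
python3 -c "
from h import *
go(.460,-.338,.0137,-12.7)
im=get('top');hsv=cv2.cvtColor(im['color'],cv2.COLOR_RGB2HSV);P=cloud(im)
b=((hsv[...,0]<95)|(hsv[...,0]>130)|(hsv[...,1]<60))&(hsv[...,2]>50)
v,u=np.nonzero(b);q=P[v,u]
R=np.array([np.cos(np.radians(81.65)),np.sin(np.radians(81.65))]);d=(q[:,:2]-[.5434,.2026]);a=d@R;bb=d@np.array([R[1],-R[0]])
s=(abs(a)<.066)&(abs(bb)<.085)&(q[:,2]<.04)&(q[:,2]>.018);print(s.sum());print(np.median(q[s][:,2]),cv2.minAreaRect((q[s][:,:2]*1000).astype(np.float32)))
save(im,'t4.png',(140,130,400,250),3)
"
```

```text
pos [ 0.4602 -0.3386  0.1208] tilt [-0.0007  0.    ] yang -12.74 t 18.68 w 85.2 j [ 0.06  0.55  0.7   1.88 -0.45  0.88  0.76]
  shift [ 0.0005 -0.0002  0.1071] spin -0.0006
462
0.025179178759891965 ((539.6114501953125, 201.89248657226562), (106.99040222167969, 58.0925178527832), 81.57716369628906)
```

View pics/t4.png

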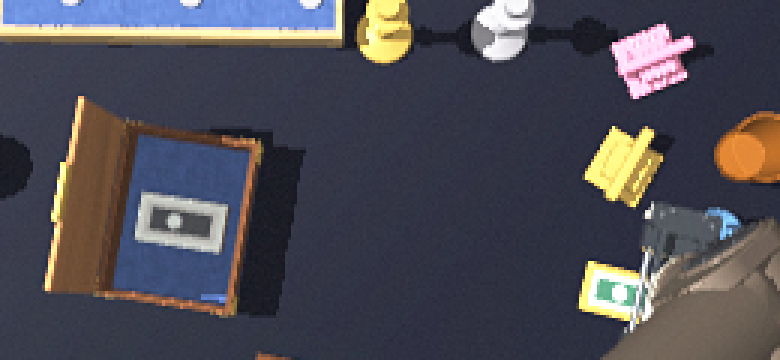

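White lies on frame1 at crop (182,222), square. The gripper is above green at (615,293).

jog_arm([
  [0,0,0.05,0],
  [0,0,0.08,0],
  [0,0,0.095,0],
  [0,0,0.102,0],
  [0,0,0.107,0],
  [0,0,0.107,0],
  [0,0,0.107,0],
])

```text
clock: 19.6
position: [0.4607, -0.3387, 0.0143]
ee_rot: [2.453, 1.961, 0.001]
force: [0.3, -0.3, 0.6]
width: 0.926
gripper_force: 0.0
```

jog_arm([
  [0,0,0,0],
  [0,0,0,0],
  [0,0,0,0],
  [0,0,0,0],
  [0,0,0,0],
  [0,0,0,0],
  [0,0,-0.01,0],
  [0,0,-0.03,0],
  [0,0,-0.06,0],
  [0,0,-0.1,0],
  [0,0,-0.16,0],
  [0,0,-0.16,0],
  [0,0,-0.16,0],
  [0,0,-0.16,0],
], hand=0.03)

```text
clock: 21.35
position: [0.4597, -0.3378, 0.1728]
ee_rot: [-2.452, -1.96, 0.001]
force: [0.7, 0.5, -1.8]
width: 0.624
gripper_force: 30.0
```

```bash
python3 -c "
from h import *
go(.5440,.2022,.17,-8.35)"
```

```text
pos [ 0.4597 -0.3378  0.1728] tilt [-0.0017  0.0012] yang -12.72 t 21.35 w 57.3 j [ 0.01  0.49  0.76  1.83 -0.4   0.98  0.71]
  shift [ 0.5453 -0.0366  0.0033] spin -0.0763
```

jog_arm([
  [0.05,0,0,0],
  [0.1,-0.005,0,-0.02],
  [0.16,-0.01,0,-0.03],
  [0.22,-0.015,0,-0.05],
  [0.28,-0.02,0,-0.076],
  [0.34,-0.025,0,-0.076],
  [0.4,-0.03,0,-0.076],
  [0.46,-0.033,0,-0.076],
  [0.52,-0.036,0,-0.076],
  [0.5453,-0.0366,0,-0.076],
  [0.5453,-0.0366,0,-0.076],
  [0.5453,-0.0366,0.04,-0.076],
  [0.5453,-0.0366,0.08,-0.076],
  [0.5453,-0.0366,0.105,-0.076],
  [0.5453,-0.0366,0.12,-0.076],
  [0.5453,-0.0366,0.123,-0.076],
  [0.5453,-0.0366,0.123,-0.076],
])

```text
clock: 23.48
position: [0.5452, 0.2011, 0.0514]
ee_rot: [2.378, 2.052, 0.001]
force: [-0.6, -0.2, -1.1]
width: 0.627
gripper_force: 30.0
```

```bash
python3 -c "
from h import *
go(.5440,.2022,.0405,-8.35)"
```

```text
pos [0.5452 0.2011 0.0514] tilt [0.0008 0.0002] yang -8.41 t 23.48 w 57.6 j [-0.85  0.64  0.59  1.9  -0.51  0.75 -0.11]
  shift [ 0.0009 -0.0014  0.0109] spin -0.001
```

jog_arm([
  [0.001,-0.001,0.004,0],
  [0.001,-0.001,0.007,0],
  [0.001,-0.001,0.0095,0],
  [0.001,-0.001,0.0115,0],
  [0.001,-0.001,0.0115,0],
])

```text
clock: 24.1
position: [0.5439, 0.2027, 0.0397]
ee_rot: [-2.377, -2.053, -0.0]
force: [-3.1, -0.3, 7.1]
width: 0.624
gripper_force: 30.0
```

jog_arm([
  [0,0,0,0],
  [0,0,0,0],
  [0,0,0,0],
  [0,0,0,0],
  [0,0,-0.02,0],
  [0,0,-0.06,0],
  [0,0,-0.1,0],
  [0,0,-0.14,0],
  [0,0,-0.2,0],
  [0,0,-0.26,0],
  [0,0,-0.26,0],
], hand=0.078)

```text
clock: 25.48
position: [0.5462, 0.2027, 0.304]
ee_rot: [2.377, 2.052, 0.012]
force: [-0.2, 0.3, -0.6]
width: 0.848
gripper_force: 0.0
```

```bash
python3 -c "
from h import *
go(.50,-.02,.30,-8.35)"
```

```text
pos [0.5462 0.2027 0.304 ] tilt [0.0072 0.0038] yang -8.39 t 25.48 w 77.9 j [-1.01  0.37  0.79  1.63 -0.28  1.25 -0.31]
  shift [-0.2271 -0.0133  0.0028] spin -0.0007
```

jog_arm([
  [-0.05,0,0,0],
  [-0.1,0,0,0],
  [-0.16,-0.01,0,0],
  [-0.22,-0.013,0,0],
  [-0.227,-0.013,0,0],
  [-0.227,-0.013,0,0],
], hand=0)

```text
clock: 26.22
position: [0.4977, -0.02, 0.2988]
ee_rot: [-2.378, -2.052, 0.0]
force: [0.7, -0.4, 0.5]
width: 0.247
gripper_force: 0.0
```

```bash
cat > m.py <<'E'
from h import *
im=get('top');hsv=cv2.cvtColor(im['color'],cv2.COLOR_RGB2HSV);P=cloud(im).reshape(-1,3)
X=np.array([np.cos(np.radians(81.65)),np.sin(np.radians(81.65))]);Y=np.array([-X[1],X[0]]);C=np.array([.5434,.2026])
d=P[:,:2]-C;L=np.c_[d@X,d@Y,P[:,2]]*1000
s=(abs(L[:,0])<66)&(abs(L[:,1])<85)&(L[:,2]>28)&(L[:,2]<50);q=L[s];print('pile',s.sum(),np.median(q[:,2]),cv2.minAreaRect(q[:,:2].astype(np.float32)))
s=(L[:,0]<-65)&(L[:,0]>-95)&(abs(L[:,1])<120)&(L[:,2]>57)&(L[:,2]<70);q=L[s];print('rim -x',np.percentile(q[:,0],[2,50,98]),np.percentile(q[:,1],[1,99]))
s=(L[:,0]>65)&(L[:,0]<150)&(abs(L[:,1])<97)&(L[:,2]>80)&(L[:,2]<240);q=L[s]
f=np.polyfit(q[:,2],q[:,0],1);r=q[:,0]-np.polyval(f,q[:,2]);k=abs(r)<5;f=np.polyfit(q[k][:,2],q[k][:,0],1)
print('lid',s.sum(),k.sum(),'slope',f,'theta',np.pi/2+np.arctan(f[0]),'x at 62',np.polyval(f,62),'x at 220',np.polyval(f,220),'zmax',q[:,2].max(),'rms',r[k].std())
save(im,'t5.png',(140,130,400,250),3)
E
python3 m.py; python3 -c "
from h import *
go(.5623,.3312,.31,-8.35)"
```

```text
pile 469 35.21503307246406 ((-0.10737228393554688, 3.1978416442871094), (105.2331314086914, 58.56133270263672), 0.29561591148376465)
rim -x [-81.06546901 -76.8129609  -67.91920824] [-102.32984531  101.58163294]
lid 930 910 slope [ 0.10253763 71.95001063] theta 1.6729768466497235 x at 62 78.30734361327406 x at 220 94.50828896257372 zmax 239.8675761412341 rms 1.42900659663534
pos [ 0.498  -0.0189  0.2988] tilt [-0.0007  0.0003] yang -8.32 t 26.27 w 18.3 j [-0.78  0.21  0.87  1.83 -0.17  1.18  0.  ]
  shift [ 0.3558  0.0129 -0.0112] spin 0.0005
```

View pics/t5.png

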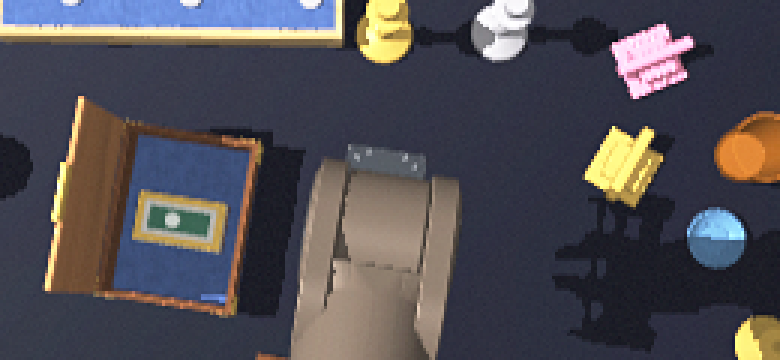

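The pile is green on top at (180,222), within 2 mm and 0.3° of square. I'll pinch it lightly in passing to even it up and centre it.

jog_arm([
  [0.05,0.003,0,0],
  [0.1,0.006,0,0],
  [0.15,0.01,0,0],
  [0.2,0.015,0,0],
  [0.227,0.015,0,0],
  [0.227,0.015,0.03,0],
  [0.227,0.015,0.09,0],
  [0.227,0.015,0.15,0],
  [0.227,0.015,0.19,0],
  [0.227,0.015,0.215,0],
  [0.227,0.015,0.225,0],
  [0.227,0.015,0.225,0],
  [0.227,0.015,0.225,0],
], hand=0.085)

```text
clock: 27.9
position: [0.5466, 0.2027, 0.0753]
ee_rot: [2.377, 2.053, 0.003]
force: [-0.2, 0.7, 0.2]
width: 0.926
gripper_force: 0.0
```

```bash
python3 -c "
from h import *
go(.546,.2035,.021,-8.35)"
```

```text
pos [0.5466 0.2027 0.0753] tilt [0.0015 0.0008] yang -8.36 t 27.9 w 85.0 j [-0.87  0.61  0.63  1.89 -0.49  0.8  -0.13]
  shift [ 0.0007 -0.0008  0.0543] spin -0.0002
```

jog_arm([
  [0,-0.001,0.02,0],
  [0,-0.001,0.038,0],
  [0,-0.001,0.048,0],
  [0,-0.001,0.0535,0],
  [0,-0.001,0.0535,0],
  [0,-0.001,0.0535,0],
])

```text
clock: 28.65
position: [0.5452, 0.2026, 0.0212]
ee_rot: [2.377, 2.053, 0.001]
force: [0.0, -0.4, -0.5]
width: 0.924
gripper_force: 0.0
```

jog_arm([
  [0,0,0,0],
  [0,0,0,0],
  [0,0,0,0],
  [0,0,0,0],
  [0,0,0,0],
  [0,0,0,0],
], hand=0.056, newtons=8)

```text
clock: 29.4
position: [0.5442, 0.2027, 0.0207]
ee_rot: [-2.377, -2.053, 0.001]
force: [-4.5, 1.7, 6.7]
width: 0.633
gripper_force: 8.0
```

jog_arm([
  [0,0,0,0],
  [0,0,0,0],
  [0,0,0,0],
  [0,0,0,0],
  [0,0,-0.03,0],
  [0,0,-0.08,0],
  [0,0,-0.14,0],
  [0,0,-0.2,0],
  [0,0,-0.26,0],
  [0,0,-0.295,0],
  [0,0,-0.295,0],
  [0,0,-0.295,0],
], hand=0.078)

```text
clock: 30.9
position: [0.5444, 0.2025, 0.3149]
ee_rot: [-2.377, -2.053, 0.001]
force: [-0.7, 0.5, -0.2]
width: 0.852
gripper_force: 0.0
```

```bash
python3 -c "
from h import *
go(.5623,.3342,.31,-8.35)"
```

```text
pos [0.5444 0.2025 0.3149] tilt [-0.001  -0.0001] yang -8.36 t 30.9 w 78.2 j [-1.01  0.37  0.8   1.61 -0.27  1.28 -0.31]
  shift [ 0.1329 -0.0014  0.0049] spin -0.0002
```

jog_arm([
  [0.04,0,0,0],
  [0.08,0,0,0],
  [0.12,0,0,0],
  [0.133,-0.001,0,0],
  [0.133,-0.001,0,0],
  [0.133,-0.001,0.03,0],
  [0.133,-0.001,0.06,0],
  [0.133,-0.001,0.09,0],
  [0.133,-0.001,0.103,0],
  [0.133,-0.001,0.103,0],
  [0.133,-0.001,0.103,0],
], hand=0)

```text
clock: 32.28
position: [0.564, 0.334, 0.2141]
ee_rot: [2.378, 2.053, 0.003]
force: [0.2, 0.1, -0.3]
width: 0.007
gripper_force: 0.0
```

```bash
python3 -c "
from h import *
go(.5434,.2026,.081,-8.35)"
```

```text
pos [0.564  0.334  0.2141] tilt [0.0015 0.0008] yang -8.4 t 32.27 w 0.6 j [-1.07  0.58  0.72  1.56 -0.4   1.15 -0.41]
  shift [-0.1331 -0.0013  0.1329] spin -0.0009
```

jog_arm([
  [-0.01,-0.001,0.001,0],
  [-0.02,-0.001,0.002,0],
  [-0.028,-0.001,0.002,0],
  [-0.036,-0.001,0.0015,0],
  [-0.0454,-0.001,0.001,0],
  [-0.055,-0.001,0.002,0],
  [-0.064,-0.001,0.003,0],
  [-0.073,-0.001,0.004,0],
  [-0.082,-0.001,0.0065,0],
  [-0.091,-0.001,0.0095,0],
  [-0.1,-0.001,0.0127,0],
  [-0.108,-0.001,0.017,0],
  [-0.116,-0.001,0.0215,0],
  [-0.124,-0.001,0.026,0],
  [-0.124,-0.001,0.026,0],
])

```text
clock: 34.15
position: [0.5439, 0.2105, 0.1863]
ee_rot: [2.379, 2.052, -0.002]
force: [0.3, -0.1, 0.2]
width: 0.002
gripper_force: 0.0
```

```bash
python3 -c "
from h import *
go(.5434,.2026,.081,-8.35)
im=get('side');save(im,'s6.png',(170,60,370,220),3)"
```

```text
pos [0.5439 0.2105 0.1863] tilt [-0.0009 -0.0008] yang -8.44 t 34.15 w 0.2 j [-0.97  0.48  0.73  1.78 -0.38  1.02 -0.24]
  shift [-0.0078  0.0008  0.1053] spin -0.0016
```

View pics/s6.png

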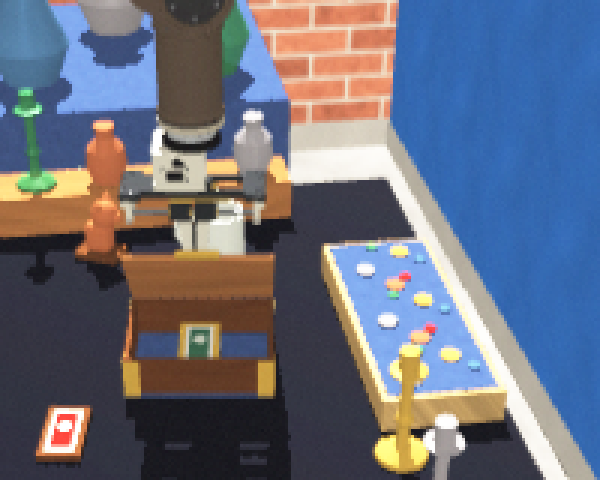

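The lid follows the fingers at about 0.9 rad, and the pile inside is undisturbed. I'll continue the arc.

jog_arm([
  [-0.0055,0.001,0.0035,0],
  [-0.0105,0.001,0.0075,0],
  [-0.016,0.001,0.012,0],
  [-0.021,0.001,0.017,0],
  [-0.0255,0.001,0.0225,0],
  [-0.03,0.001,0.028,0],
  [-0.034,0.001,0.0335,0],
  [-0.038,0.001,0.039,0],
  [-0.0415,0.001,0.045,0],
  [-0.045,0.001,0.0515,0],
  [-0.048,0.001,0.058,0],
  [-0.05,0.001,0.0645,0],
  [-0.0525,0.001,0.071,0],
  [-0.0545,0.001,0.078,0],
  [-0.056,0.001,0.085,0],
  [-0.0575,0.001,0.0915,0],
  [-0.0585,0.001,0.097,0],
  [-0.059,0.001,0.101,0],
  [-0.059,0.001,0.104,0],
  [-0.059,0.001,0.104,0],
])

```text
clock: 36.7
position: [0.5364, 0.1531, 0.0825]
ee_rot: [-2.378, -2.053, 0.001]
force: [-0.4, -0.5, 0.2]
width: 0.006
gripper_force: 0.0
```

```bash
python3 -c "
from h import *
go(.5434,.2026,.080,-8.35);print(arm.observe()['force'])"
```

```text
pos [0.5364 0.1531 0.0825] tilt [-0.0004 -0.0002] yang -8.37 t 36.7 w 0.6 j [-0.82  0.57  0.64  1.94 -0.48  0.78 -0.05]
  shift [ 0.05   -0.0003  0.0025] spin -0.0004
[-0.41504477 -0.4622763   0.18751632]
```

Lower in 1 mm steps until there is contact force.

jog_arm([
  [0,0,0.001,0],
  [0,0,0.002,0],
  [0,0,0.003,0],
  [0,0,0.003,0],
])

```text
clock: 37.2
position: [0.5367, 0.1532, 0.0816]
ee_rot: [-2.377, -2.052, -0.002]
force: [-8.0, -1.1, 25.7]
width: 0.005
gripper_force: 12.8
```

jog_arm([
  [0,0,0.001,0],
  [0,0,0.001,0],
])

```text
clock: 37.45
position: [0.5368, 0.1532, 0.0814]
ee_rot: [-2.377, -2.052, -0.003]
force: [-11.8, -2.2, 37.7]
width: 0.008
gripper_force: 18.7
```

jog_arm([
  [0,0,-0.01,0],
  [0,0,-0.05,0],
  [0,0,-0.1,0],
  [0,0,-0.16,0],
  [-0.05,-0.01,-0.2,0],
  [-0.1,-0.02,-0.2,0],
  [-0.15,-0.03,-0.2,0],
  [-0.2,-0.04,-0.2,0],
  [-0.2,-0.04,-0.2,0],
  [-0.2,-0.04,-0.2,0],
], hand=0.05, newtons=40)

```text
clock: 38.7
position: [0.4681, -0.0384, 0.2789]
ee_rot: [-2.377, -2.053, -0.001]
force: [0.5, 0.7, 0.4]
width: 0.547
gripper_force: 0.0
```

```bash
cat > m2.py <<'E'
from h import *
im=get('top');P=cloud(im).reshape(-1,3)
hsv=cv2.cvtColor(im['color'],cv2.COLOR_RGB2HSV).reshape(-1,3)
y=(hsv[:,0]>18)&(hsv[:,0]<36)&(hsv[:,1]>90)&(hsv[:,2]>50)
q=P[y]*1000;q=q[(q[:,0]>480)&(q[:,0]<720)&(q[:,1]<-200)&(q[:,1]>-430)]
for lo,hi in((38,55),(3,14)):
    p=q[(q[:,2]>lo)&(q[:,2]<hi)];print(lo,len(p),cv2.minAreaRect(p[:,:2].astype(np.float32)),np.median(p[:,2]))
s=(abs(P[:,0]-.543)<.16)&(abs(P[:,1]-.2)<.14)
t=s&(P[:,2]>.060)&(P[:,2]<.077);L=P[t]*1000;print('lid',t.sum(),np.percentile(L[:,2],[5,50,95]),cv2.minAreaRect(L[:,:2].astype(np.float32)))
X=np.array([np.cos(np.radians(81.65)),np.sin(np.radians(81.65))]);Y=np.array([-X[1],X[0]])
t=s&(P[:,2]>.077)&(P[:,2]<.1);L=P[t]*1000;print('spindle',t.sum(),L.mean(0),L[:,2].max(),cv2.minAreaRect(L[:,:2].astype(np.float32)))
save(im,'t7.png',(140,130,400,250),3)
import pickle;pickle.dump(im,open('top7.pkl','wb'))
E
python3 m2.py;python3 -c "
from h import *
go(.615,-.3365,.12,60)"
```

```text
38 104 ((573.177490234375, -335.39764404296875), (14.325891494750977, 95.22576904296875), 59.49033737182617) 44.26400599815143
3 155 ((573.9351196289062, -336.0724182128906), (73.29402160644531, 74.61038208007812), 57.758148193359375) 7.446405716897213
lid 2694 [64.49088939 69.50497366 74.447675  ] ((542.3201904296875, 194.13839721679688), (177.08343505859375, 206.48509216308594), 81.3772201538086)
spindle 50 [549.55289707 206.64370891  81.72566636] 91.48555635936317 ((548.5180053710938, 206.44955444335938), (139.8587646484375, 178.80743408203125), 80.93313598632812)
pos [ 0.4682 -0.0379  0.2787] tilt [0.0002 0.0003] yang -8.3 t 38.75 w 50.0 j [-0.8   0.16  0.9   1.92 -0.14  1.12  0.01]
  shift [-0.2744  0.1883  0.1586] spin -1.1921
```

View pics/t7.png

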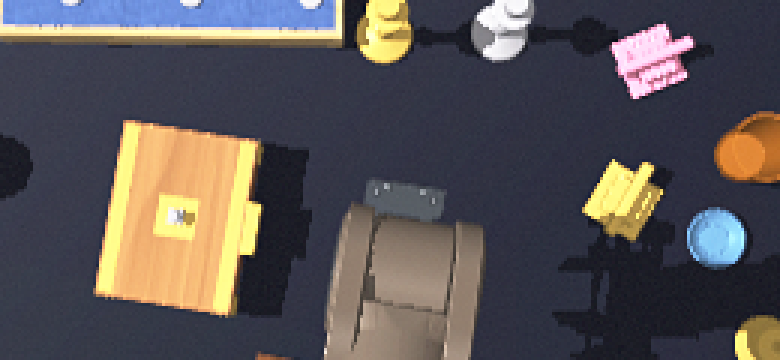

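The lid is fully closed (top at 69.5 mm), with the spindle at crop (178,216). The handle has been knocked and is now at about (573.5, -335.7), bar at 59.5°, near crop (625,200).

jog_arm([
  [-0.04,0.02,0,-0.17],
  [-0.08,0.04,0,-0.34],
  [-0.12,0.06,0,-0.51],
  [-0.16,0.08,0,-0.68],
  [-0.2,0.1,0,-0.85],
  [-0.24,0.12,0,-1.02],
  [-0.2795,0.147,0,-1.185],
  [-0.2795,0.147,0.04,-1.185],
  [-0.2795,0.147,0.09,-1.185],
  [-0.2795,0.147,0.14,-1.185],
  [-0.2795,0.147,0.158,-1.185],
  [-0.2795,0.147,0.158,-1.185],
  [-0.2795,0.147,0.158,-1.185],
])

```text
clock: 40.38
position: [0.5739, -0.3374, 0.1227]
ee_rot: [0.824, 3.029, -0.001]
force: [0.5, -1.0, -0.4]
width: 0.545
gripper_force: 0.0
```

```bash
python3 -c "
from h import *
go(.5735,-.3357,.0395,59.5)"
```

```text
pos [ 0.5739 -0.3374  0.1227] tilt [ 0.0025 -0.0014] yang 59.55 t 40.38 w 50.1 j [ 0.1   0.65  0.57  1.63 -0.41  0.98  1.84]
  shift [0.0015 0.0012 0.0832] spin 0.0009
```

jog_arm([
  [0.0015,0.001,0.03,0],
  [0.0015,0.001,0.055,0],
  [0.0015,0.001,0.072,0],
  [0.0015,0.001,0.08,0],
  [0.0015,0.001,0.083,0],
  [0.0015,0.001,0.083,0],
])

```text
clock: 41.12
position: [0.5722, -0.3355, 0.0383]
ee_rot: [0.826, 3.03, -0.0]
force: [0.8, 0.5, 0.1]
width: 0.545
gripper_force: 0.0
```

jog_arm([
  [0,0,0,0],
  [0,0,0,0],
  [0,0,0,0],
  [0,0,0,0],
  [0,0,0,0],
  [0,0,0,0],
  [0,0,0,0],
], hand=0, newtons=10)

```text
clock: 42.0
position: [0.572, -0.335, 0.0378]
ee_rot: [0.825, 3.031, 0.0]
force: [0.6, 1.2, 1.5]
width: 0.153
gripper_force: 10.0
```

jog_arm([
  [0,0,0,0],
  [0,0,0,0],
  [0,0,0,0],
  [0,0,0,0],
  [0,0,-0.03,0],
  [0,0,-0.08,0],
  [-0.05,0,-0.1,0],
  [-0.1,0,-0.1,0],
  [-0.16,0,-0.1,0],
  [-0.2,0,-0.1,0],
  [-0.2,0,-0.1,0],
], hand=0.05)

```text
clock: 43.38
position: [0.7452, -0.4377, 0.1352]
ee_rot: [-0.825, -3.03, 0.001]
force: [-0.7, 0.5, -0.0]
width: 0.541
gripper_force: 0.0
```

```bash
sed -i "/save/d" m2.py; python3 m2.py;python3 -c "
from h import *
go(.5735,-.3357,.0395,59.5)"
```

```text
38 0 ((0.0, 0.0), (0.0, 0.0), 0.0) nan
3 32 ((589.2933349609375, -310.3505554199219), (9.25442886352539, 67.49474334716797), 59.281700134277344) 6.707842195222664
lid 2692 [64.53867926 69.71880955 74.63964988] ((542.4218139648438, 193.7296905517578), (176.18447875976562, 205.92413330078125), 81.86422729492188)
spindle 44 [541.62020364 200.86240021  82.01745394] 90.64741503327856 ((538.6300048828125, 199.27383422851562), (154.27603149414062, 194.79177856445312), 80.95698547363281)
pos [ 0.7441 -0.4372  0.1359] tilt [-0.0016  0.0001] yang 59.52 t 43.42 w 50.0 j [ 0.26  0.98  0.56  0.93 -0.47  1.34  1.75]
  shift [0.1984 0.001  0.0967] spin 0.0003
  return _methods._mean(a, axis=axis, dtype=dtype,
  ret = ret.dtype.type(ret / rcount)
```

jog_arm([
  [0,0,-0.05,0],
  [0.05,0,-0.07,0],
  [0.11,0,-0.07,0],
  [0.17,0,-0.07,0],
  [0.23,0,-0.07,0],
  [0.29,0,-0.07,0],
  [0.35,0,-0.07,0],
  [0.4,0,-0.07,0],
  [0.4,0,-0.07,0],
  [0.4,0,-0.07,0],
])

```text
clock: 44.68
position: [0.3996, -0.2333, 0.2082]
ee_rot: [0.824, 3.03, 0.002]
force: [0.2, -0.9, 0.9]
width: 0.543
gripper_force: 0.0
```

```bash
python3 m2.py 2>/dev/null;python3 -c "
from h import *
go(.572,-.335,.12,59.5)
im=get('top')
c=im['color'][130:250,140:400];cv2.imwrite('pics/t8.png',cv2.resize(c[...,::-1],None,fx=3,fy=3,interpolation=0))"
```

```text
38 103 ((572.642822265625, -337.2974548339844), (14.34141731262207, 93.64393615722656), 59.02313995361328) 44.48427940640987
3 170 ((573.48193359375, -337.958984375), (73.52132415771484, 75.05606079101562), 59.08622360229492) 7.454995624135249
lid 2688 [64.33277744 69.50644254 74.47937169] ((542.2916870117188, 194.15786743164062), (176.8894805908203, 205.89158630371094), 81.75776672363281)
spindle 53 [545.847807   199.47214925  81.48883514] 93.43768513047098 ((553.1264038085938, 199.09799194335938), (160.0098876953125, 151.55674743652344), 62.67837142944336)
pos [ 0.4001 -0.2338  0.2082] tilt [ 0.0017 -0.0001] yang 59.56 t 44.73 w 50.2 j [-0.15  0.22  0.69  2.03 -0.17  0.94  1.66]
  shift [-0.1993 -0.0002  0.0885] spin 0.001
```

jog_arm([
  [-0.05,0,0,0],
  [-0.1,0,0,0],
  [-0.15,0,0,0],
  [-0.2,0,0,0],
  [-0.203,0,0.04,0.003],
  [-0.203,0,0.08,0.003],
  [-0.203,0,0.1,0.003],
  [-0.203,0,0.1,0.003],
  [-0.203,0,0.1,0.003],
])

```text
clock: 45.9
position: [0.5752, -0.3374, 0.1092]
ee_rot: [0.83, 3.028, -0.001]
force: [1.0, 0.3, -0.3]
width: 0.544
gripper_force: 0.0
```

```bash
python3 -c "
from h import *
go(.5756,-.3372,.0392,59.3)"
```

```text
pos [ 0.5752 -0.3374  0.1092] tilt [ 0.0017 -0.0012] yang 59.35 t 45.9 w 49.9 j [ 0.09  0.68  0.58  1.64 -0.43  0.96  1.86]
  shift [-0.      0.0004  0.07  ] spin 0.0009
```

jog_arm([
  [0,0,0.03,0],
  [0,0,0.055,0],
  [0,0,0.066,0],
  [0,0,0.0695,0],
  [0,0,0.0695,0],
])

```text
clock: 46.52
position: [0.575, -0.3371, 0.0392]
ee_rot: [0.83, 3.029, -0.0]
force: [1.0, 0.3, -0.3]
width: 0.545
gripper_force: 0.0
```

jog_arm([
  [0,0,0,0],
  [0,0,0,0],
  [0,0,0,0],
  [0,0,0,0],
  [0,0,0,0],
  [0,0,0,0],
  [0,0,0,0],
  [0,0,-0.01,0],
  [0,0,-0.03,0],
  [0,0,-0.07,0],
  [0,0,-0.12,0],
  [0,0,-0.16,0],
  [0,0,-0.16,0],
  [0,0,-0.16,0],
], hand=0, newtons=40)

```text
clock: 48.28
position: [0.5742, -0.3363, 0.1984]
ee_rot: [-0.83, -3.03, -0.001]
force: [0.3, 0.3, -2.5]
width: 0.152
gripper_force: 40.0
```

```bash
python3 -c "
from h import *
go(.5462,.2025,.20,81.65);print(arm.observe()['gripper_force'])"
```

```text
pos [ 0.5742 -0.3363  0.1984] tilt [0.0001 0.0004] yang 59.36 t 48.27 w 13.9 j [ 0.06  0.59  0.64  1.55 -0.37  1.13  1.81]
  shift [ 0.2987  0.4493 -0.0014] spin -0.389
39.997588992118835
```

jog_arm([
  [0.03,0.045,0,-0.05],
  [0.06,0.09,0,-0.1],
  [0.09,0.135,0,-0.15],
  [0.12,0.18,0,-0.2],
  [0.15,0.225,0,-0.25],
  [0.18,0.27,0,-0.3],
  [0.21,0.315,0,-0.35],
  [0.24,0.36,0,-0.389],
  [0.27,0.405,0,-0.389],
  [0.29,0.436,0,-0.389],
  [0.299,0.449,0,-0.389],
  [0.299,0.449,0.03,-0.389],
  [0.299,0.449,0.045,-0.389],
  [0.299,0.449,0.045,-0.389],
  [0.299,0.449,0.045,-0.389],
])

```text
clock: 50.15
position: [0.5467, 0.2013, 0.1539]
ee_rot: [0.231, 3.132, 0.0]
force: [-0.5, -0.1, -1.8]
width: 0.149
gripper_force: 40.0
```

```bash
python3 -c "
from h import *
go(.5462,.2025,.128,81.65)
im=get('side');save(im,'s9.png',(190,90,340,200),5)
im=get('top');P=cloud(im).reshape(-1,3)
"
```

```text
pos [0.5467 0.2013 0.1539] tilt [0.0007 0.0001] yang 81.57 t 50.15 w 13.7 j [-0.78  0.47  0.48  1.81 -0.27  0.92  1.24]
  shift [0.0006 0.0011 0.0259] spin -0.0014
```

View pics/s9.png

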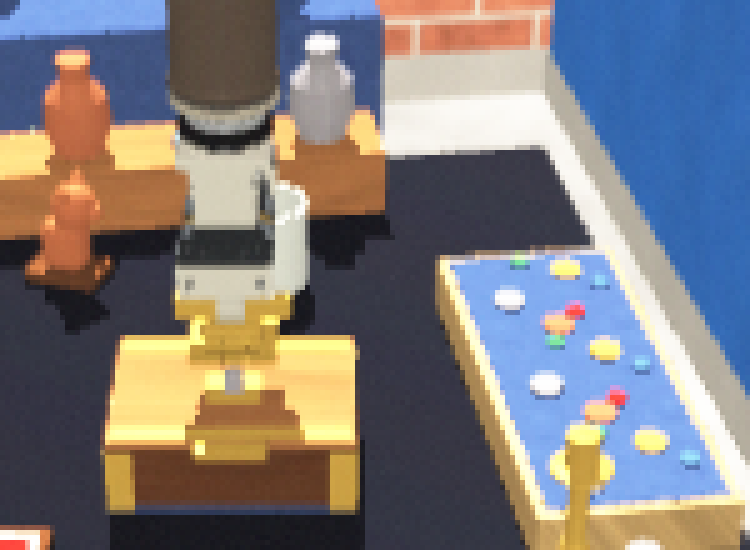

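The handle is upright and level. Its plate centre at crop x=235 sits above the spindle at 234, and the lid is flat.

jog_arm([
  [0.0005,0.001,0.01,-0.001],
  [0.0005,0.001,0.016,-0.001],
  [0.0005,0.001,0.02,-0.001],
  [0.0005,0.001,0.02,-0.001],
  [0.0005,0.001,0.02,-0.001],
])

```text
clock: 50.88
position: [0.5459, 0.2031, 0.1333]
ee_rot: [0.227, 3.133, 0.0]
force: [0.3, 0.2, -2.8]
width: 0.148
gripper_force: 40.0
```

```bash
python3 -c "
from h import *
go(.5462,.2025,.124,81.65);print(arm.observe()['force'])"
```

```text
pos [0.5459 0.2031 0.1333] tilt [0.0002 0.    ] yang 81.7 t 50.88 w 13.6 j [-0.78  0.5   0.47  1.83 -0.28  0.88  1.25]
  shift [-0.0004 -0.0005  0.0093] spin 0.0008
[ 0.3343841   0.21733054 -2.78934059]
```

jog_arm([
  [0,-0.0005,0.003,0],
  [0,-0.0005,0.005,0],
  [0,-0.0005,0.007,0],
  [0,-0.0005,0.009,0],
  [0,-0.0005,0.01,0],
  [0,-0.0005,0.01,0],
])

```text
clock: 51.62
position: [0.5456, 0.2026, 0.1232]
ee_rot: [-0.227, -3.133, 0.0]
force: [-0.1, -0.5, -2.2]
width: 0.149
gripper_force: 40.0
```

jog_arm([
  [0,0,0.001,0],
  [0,0,0.002,0],
  [0,0,0.003,0],
  [0,0,0.003,0],
])

```text
clock: 52.12
position: [0.5456, 0.2026, 0.1201]
ee_rot: [-0.227, -3.133, 0.0]
force: [-0.2, -0.6, -2.4]
width: 0.147
gripper_force: 40.0
```

jog_arm([
  [0,0,0.002,0],
  [0,0,0.004,0],
  [0,0,0.006,0],
  [0,0,0.008,0],
  [0,0,0.009,0],
  [0,0,0.009,0],
])

```text
clock: 52.88
position: [0.5456, 0.2026, 0.1112]
ee_rot: [-0.227, -3.133, 0.0]
force: [0.3, 0.0, -1.1]
width: 0.149
gripper_force: 40.0
```

jog_arm([
  [0,0,0.001,0],
  [0,0,0.002,0],
  [0,0,0.002,0],
])

```text
clock: 53.25
position: [0.5456, 0.2026, 0.1092]
ee_rot: [-0.227, -3.133, 0.0]
force: [0.7, 0.1, -2.7]
width: 0.148
gripper_force: 40.0
```

jog_arm([
  [0,0,0.001,0],
  [0,0,0.0015,0],
  [0,0,0.0015,0],
])

```text
clock: 53.62
position: [0.5458, 0.2026, 0.1087]
ee_rot: [0.227, 3.133, 0.001]
force: [-3.8, -1.2, 9.8]
width: 0.148
gripper_force: 40.0
```

Contact at the expected height for fully home. Release and retreat.

jog_arm([
  [0,0,-0.001,0],
  [0,0,-0.001,0],
  [0,0,-0.001,0],
  [0,0,-0.001,0],
  [0,0,-0.001,0],
  [0,0,-0.02,0],
  [0,0,-0.06,0],
  [0,0,-0.12,0],
  [0,0,-0.17,0],
  [0.03,-0.05,-0.2,0],
  [0.05,-0.1,-0.2,0],
  [0.05,-0.15,-0.2,0],
  [0.05,-0.2,-0.2,0],
  [0.05,-0.2,-0.2,0],
  [0.05,-0.2,-0.2,0],
], hand=0.05)

```text
clock: 55.5
position: [0.4674, 0.0123, 0.3078]
ee_rot: [0.228, 3.133, 0.001]
force: [0.6, -0.3, 0.8]
width: 0.544
gripper_force: 0.0
```

Run:
```python
from h import *
im=get('top');P=cloud(im).reshape(-1,3)*1000
s=(abs(P[:,0]-543)<70)&(abs(P[:,1]-202)<65)
for lo,hi in((108,125),(75,84)):
    p=P[s&(P[:,2]>lo)&(P[:,2]<hi)];print(lo,len(p),np.median(p[:,2]),cv2.minAreaRect(p[:,:2].astype(np.float32)))
p=P[s&(P[:,2]>62)&(P[:,2]<75)];print('lid z',np.median(p[:,2]))
save(im,'t9.png',(130,100,430,300),2.5);print(arm.observe()['position'])
```

```text
108 117 115.45557884850281 ((543.6495361328125, 201.71319580078125), (14.247156143188477, 94.1725845336914), 82.78324890136719)
75 195 77.26871930662007 ((540.5142822265625, 202.19618225097656), (125.9038314819336, 136.16827392578125), 88.344482421875)
lid z 69.48844515756188
[0.46744408 0.01287201 0.30768832]
```

View pics/t9.png

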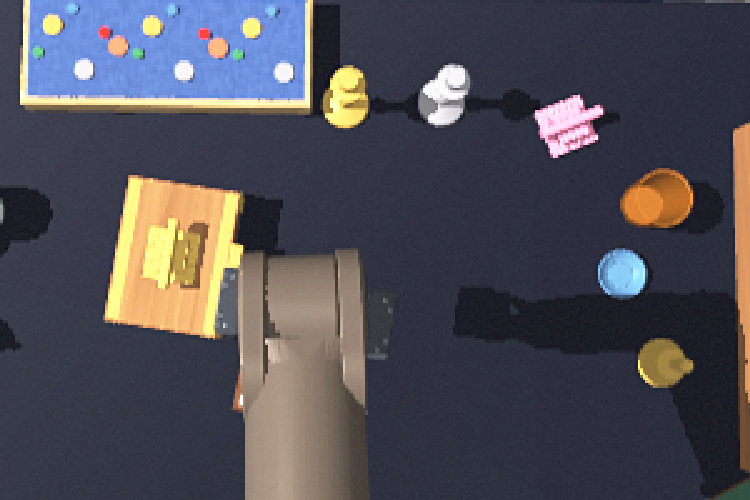

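The handle sits fully home at crop (175,252): its bar top measures 115.5 mm against 116 expected, and its plate 77.3 mm against 78. The lid is flat at 69.5 mm, and the other goods are where they were.

```bash
python3 -c "
from h import *
print(arm.sign_off())"
```

```text
the job is handed in; nothing more can be done
None
```

The three frames present (red, white and green) are piled squarely in the chest, the lid is closed, the handle is fully home on the spindle, and the job is handed in (no verdict returned).

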